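Fasten the cover stud of a switch box

TASK

One of the two red quarter-turn studs on the cover of the grey switch box has been left undone: it stands higher than the other and lies across the cover. Press it and turn it clockwise until it lines up with the gaps in its ring and drops fully home into its catch, then let go. Leave the fastened stud down in its catch.

Things in the scene. Friction and masses are not known exactly. Their poses are not given: they have to be found in the camera images.
- open_head (a point): Undone stud, fixed upright axis: red grip bar 38 mm long, 14 wide, 24 high, slot along its top, on a red flange 40 mm across, 6.5 thick, ring of dark steel round it. Point: middle of the bar's top face; x along the bar, y across it, z up; moves with the stud. Bar top 99 mm above the bench, 41 above the flat aluminium cover (342 x 172 mm; box fixed to the bench); 8 mm lower once fastened.
- open_turn (a joint): Undone stud's angle, rad, growing clockwise from above. Starts between 0.15 and 0.5. At 1.57 its two ears (8 mm wide, in line with the bar) are centred over the two 17 mm gaps of the ring they ride on, the bar along the cover's long side; they can drop from about 1.4 on; a stop ends the turn at 1.65. Turning takes about 0.03 N m, a little more while pressed.
- open_drop (a joint): How far the undone stud has sunk, m: 0 proud, 0.008 fully home in the catch. Away from the gaps the ring lets it sink only 0.5 mm. A stiff seal holds it: about 3 N push it down (or lift it), so it must be pressed and does not fall by itself; no spring, it stays down when let go.
- shut_drop (a joint): The same for the other stud, already fastened: reads 0.008 and must stay so. It looks the same but sits 8 mm lower, its bar along the cover's long side, 220 mm from the undone one along the cover. Between the two are only a low green lamp (11 mm high) and flat louvres.

How it is judged:
At the end, for the whole second after the job is handed in: The undone stud is turned to its catch (at least 1.31 rad), has sunk at least 6 of its 8 mm and is at rest; the other stud is still down (at least 5 mm) (value of joint open_turn above 1.31 rad and value of joint open_drop above 0.006 m and velocity of joint open_turn below 0.05 rad/s and velocity of joint open_drop below 0.005 m/s and value of joint shut_drop above 0.005 m); the robot touches nothing.
It fails at once if the fastened stud is pulled up out of its catch by more than 3 mm (value of joint shut_drop below 0.005 m).
It also fails if it takes over 32 s, if anything falls off the work surface, if the arm or the gripper's body presses on something with over 40 N, if the wrist force passes 120 N, or if a joint passes its speed limit or range.

ROBOT

A 6-joint arm with a two-finger parallel gripper is mounted at the origin on a cart in front of the work surface, level with it; the furniture and walls round the work are solid. World frame = base frame: x ahead of the robot, y to its left, z up, the work surface at z = 0. Lengths are in m, angles in rad, forces in N, time in s.
With the tool pointing down it reaches from about 0.375 to 0.975 m from the base axis. Payload 3.8 kg.
Tool frame: the origin (TCP) lies at the very end of the fingers, on their centre line; the grasp point (between the pads) lies 19 mm behind it; z points along the fingers, y is the line along which they close (so a half turn about z gives the same grasp; the last joint's range is limited). The gripper opens to 85 mm and grips with 20 to 120 N. Pads are 22 mm wide; open, the fingers measure 114 mm over their backs; the gripper's body (76 mm by 85 mm) begins 54 mm behind the grasp point. The pads swing forward as they close: fully open they stand 13 mm farther back than shut.
Start: joints at [-1.172, 0.264, 1.604, -0, 1.274, -0.037], TCP at [0.285, -0.612, 0.231] pointing down, gripper open.
Joint ranges: [-2.63, 2.63], [-0.94, 2.18], [0.31, 2.57], [-1.31, 4.45], [0, 2.66], [-2.55, 2.55]. Speed limits (rad/s): [2.57, 2.57, 3.14, 3.14, 3.14, 3.14].

INTERFACE

Orientations are given as a rotation vector (axis times angle).
In Python, from workcell import read_state, read_camera, calibration, finish_job gives the robot as it stands.
- The arm moves only by the tool step_arm, never from a script. Its argument "commands" is a list of rows, each an object of numbers: "fingers": the gripper's target within -1 to 1 (shut at 1, half-way at 0, fully open at -1); "dx", "dy", "dz": the shift along the tool's x, y, z in m; "roll": the turn about the tool's z in degrees. In form: [{"fingers": .., "dx": .., "dy": .., "dz": .., "roll": ..}, ...]. A call has 1 to 8 rows; each row is the pose to reach, as a shift and turn from the pose commanded when the call began, along the tool's axes at that moment; what a row does not reach only later rows make up. A row lasts 1/8 s, in which the tool goes at most 62.5 mm and 10.7 degrees, less where a joint would pass 70% of its speed; a pose out of reach is approached as far as the arm can. A call with a gripper value outside its range is refused whole. The fingers move at their own pace and stop on an object; "squeeze" is the grip in N (left out, the last holds). Time passes only in rows, so rows that repeat a pose let the fingers close. It gives the time, the measured TCP pose, the force, the opening and the grip force at its end, in the units of the state.
- read_state(): the state, without advancing time (a new reading comes with each control period).
- read_camera(name): name is "scene" or "top" or "wrist"; returns (picture, depth): 480x640x3 uint8, blue, green, red; 480x640 float32, m along the optical axis (not along the pixel's ray), 0 where there is no reading.
- calibration(name): a dict with "intrinsics" (3x3 intrinsics, pixels), "k1" (the pictures are not rectified: a ray, as slopes to the right and down, at radius r is drawn at 1 + k1 r^2 times it, then the intrinsics apply), "world_to_cam" (4x4, takes a point from world to camera coordinates). Camera axes: x right, y up, looking along -z (the intrinsics and any distortion apply to the point x, -y, -z); pixel columns grow to the right and rows downward; lengths in m; the calibration is good to about 2 mm. A picture is of the moment at which its call begins: read the wrist's pose just before it. calibration takes no time and is no camera call; for the wrist camera it gives the pose at the moment of the call.
- finish_job(): hands the job in; it is judged then, once.
The state is a dict: "time": time; "q": joint angles; "joint_vel": joint speeds; "joint_torque": joint torques, N m; "tool_pos": TCP position; "tcp_rot": TCP orientation; "wrist_force": force on the tool from outside, world axes, zero at the start; "torque": the same for the moment, N m; "width": opening from 0.0 (shut) to 1.0 (fully open); "grip_force": force on a finger pad.
Only numpy, scipy, OpenCV 4.12 (cv2) and the standard library are available. Lean on these libraries where they do the work, as an engineer would, in place of code of your own. Each camera call takes 0.05 s, during which the arm holds its last target. There are 200 camera calls.

## Working session

There is one attempt and no reset: what is moved stays moved. The work goes in short steps, Python scripts to look and compute and a tool call to move; the robot and the scene stay as the last step left them, time stands still between calls to the robot, and variables do not carry over. Pictures are saved under pics/ and viewed, at most 10 in all, crops included, and the job is handed in when it is done.

Besides the shell and the picture viewer there is one more tool, called after "Emit:" as a command line: name --argument value ..., lists and objects as JSON in quotes. step_arm: Moves the arm, as the interface text tells. Its arguments: {"type":"object","properties":{"commands":{"type":"array","items":{"type":"object","properties":{"fingers":{"type":"number"},"dx":{"type":"number"},"dy":{"type":"number"},"dz":{"type":"number"},"roll":{"type":"number"}}}},"squeeze":{"type":"number"}},"required":["commands"]}

```bash
mkdir -p pics
cat > h.py <<'E'
import numpy as np, cv2
from workcell import *
def back(name, px, depth, cal=None):
    c=cal or calibration(name); K=np.array(c["intrinsics"]); k=float(c["k1"])
    px=np.atleast_2d(np.array(px,float)); s=np.c_[(px[:,0]-K[0,2])/K[0,0],(px[:,1]-K[1,2])/K[1,1]]
    u=s.copy()
    for _ in range(20): u=s/(1+k*(u**2).sum(1,keepdims=True))
    d=np.asarray(depth,float).reshape(-1,1)
    pc=np.c_[u[:,0:1]*d,-u[:,1:2]*d,-d,np.ones(len(px))]
    return (np.linalg.inv(np.array(c["world_to_cam"]))@pc.T).T[:,:3]
def redpts(name, pic, dep, cal=None):
    h=cv2.cvtColor(pic,cv2.COLOR_BGR2HSV)
    m=((h[...,0]<10)|(h[...,0]>170))&(h[...,1]>120)&(h[...,2]>50)&(dep>0)
    v,u=np.nonzero(m); return np.c_[u,v], back(name,np.c_[u,v],dep[v,u],cal)
E
python3 - <<'E'
from h import *
s=read_state(); print(s)
for n in("top","scene"):
    p,d=read_camera(n); cv2.imwrite(f"pics/{n}0.png",p); np.savez(f"{n}0.npz",p=p,d=d)
    px,w=redpts(n,p,d)
    for lo,hi in((.08,.087),(.087,.094),(.094,.104)):
        k=(w[:,2]>lo)&(w[:,2]<hi)
        if k.sum(): print(n,lo,k.sum(),w[k].mean(0).round(4),w[k].std(0).round(4),px[k].mean(0))
E
```

```text
{'time': 0.0, 'q': array([-1.17194414e+00,  2.64750391e-01,  1.60534089e+00,  2.42517850e-05,
        1.27367643e+00, -3.68886464e-02]), 'joint_vel': array([ 0.00082369,  0.0005235 ,  0.00065631,  0.00167331, -0.00013176,
        0.00191189]), 'joint_torque': array([-4.65428857e-04, -5.15112090e+01, -3.67316508e+01, -4.46047602e-05,
        1.30281344e-02, -1.15416447e-05]), 'tool_pos': array([ 0.28464393, -0.61127015,  0.22998175]), 'tcp_rot': array([-3.06523466e+00, -6.78583710e-01,  5.78751899e-04]), 'wrist_force': array([-0.04830743, -0.31655573, -0.20046453]), 'torque': array([-0.02544115,  0.0188899 , -0.05056641]), 'grip_force': 0.0, 'width': 1.0002191153791242}
top 0.08 39 [ 0.5425 -0.112   0.0834] [0.0137 0.1062 0.0017] [362.84615385 231.        ]
top 0.087 121 [ 0.538  -0.0495  0.0903] [0.0114 0.0851 0.0015] [328.42975207 232.59504132]
top 0.094 104 [ 0.5589 -0.2267  0.0977] [0.0109 0.005  0.0015] [427.45192308 221.29807692]
scene 0.08 184 [ 0.5512 -0.1347  0.0839] [0.0625 0.2519 0.002 ] [325.79891304 252.52173913]
scene 0.087 335 [ 0.6222 -0.3905  0.0903] [0.1486 0.5234 0.0016] [365.55522388 202.91940299]
scene 0.094 136 [ 0.5571 -0.2272  0.0974] [0.0107 0.0052 0.0017] [370.61764706 210.63970588]
```

Run:
```python
from h import *
z=np.load("top0.npz"); p,d=z["p"],z["d"]
a=cv2.resize(p[170:290,270:490],None,fx=3.6,fy=3.6,interpolation=cv2.INTER_CUBIC)
cv2.imwrite("pics/topcrop.png",a)
px,w=redpts("top",p,d)
for name,k in(("open",(w[:,2]>.092)&(w[:,1]<-.15)),("shut",(w[:,2]>.085)&(w[:,2]<.098)&(w[:,1]>-.1))):
    q=w[k][:,:2].astype(np.float32); r=cv2.minAreaRect(q); print(name,k.sum(),r,q.mean(0),np.linalg.eigh(np.cov(q.T)))
```

```text
open 113 ((0.5588452816009521, -0.2264164537191391), (0.01443276833742857, 0.0380074568092823), 87.91796875) [ 0.5590398  -0.22643723] EighResult(eigenvalues=array([2.38518620e-05, 1.17143594e-04]), eigenvectors=array([[-0.00983987, -0.99995159],
       [-0.99995159,  0.00983987]]))
shut 102 ((0.5337837934494019, -0.008554836735129356), (0.014195824973285198, 0.036466896533966064), 7.389010429382324) [ 0.5334188  -0.00852792] EighResult(eigenvalues=array([2.53986516e-05, 1.14345699e-04]), eigenvectors=array([[-0.99212028, -0.12528909],
       [-0.12528909,  0.99212028]]))
```

View pics/topcrop.png

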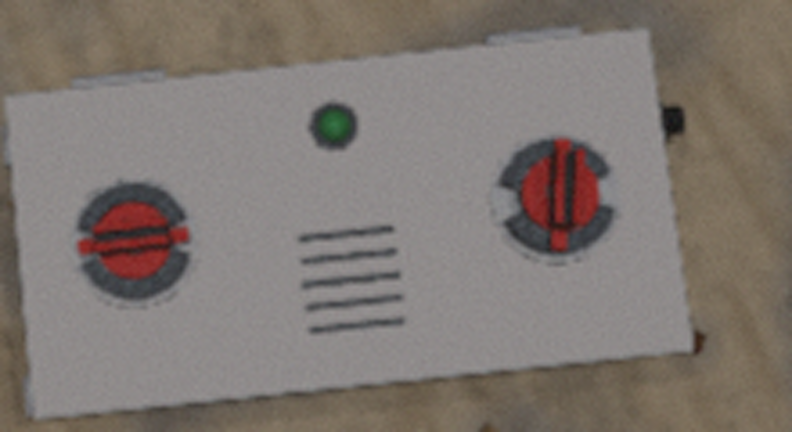

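View pics/scene0.png

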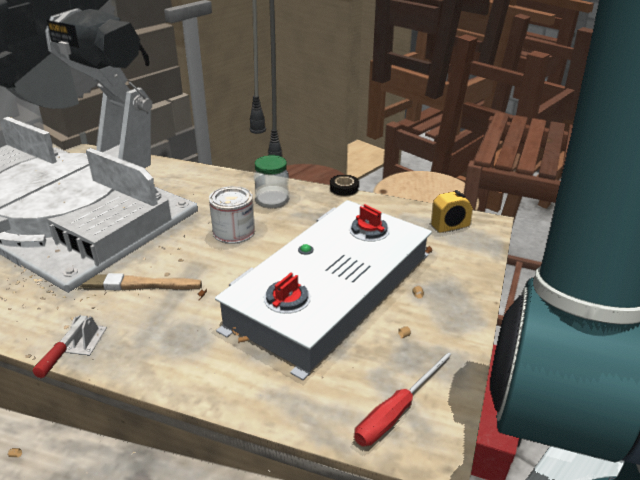

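The top crop shows the undone stud at (560,195) with its bar pointing nearly up in the image, along world +x. The fastened stud is at (133,240), its bar along the long side, which is tilted about 6.7°. The scene view agrees, with nothing standing in the way between arm and box. The measured top is at about 0.098, the bar 38 x 14 mm and the spacing 219 mm, all matching the given sizes. The remaining turn is about 82° clockwise. I'll go with tool x along −x so that joint 6 stays within its range.

Emit:
step_arm --commands '[{"fingers":-1,"dx":0.055,"dy":-0.031,"dz":0.004,"roll":-10},{"fingers":-1,"dx":0.105,"dy":-0.06,"dz":0.008,"roll":-20},{"fingers":-1,"dx":0.155,"dy":-0.088,"dz":0.012,"roll":-30},{"fingers":-1,"dx":0.205,"dy":-0.117,"dz":0.016,"roll":-40},{"fingers":-1,"dx":0.257,"dy":-0.146,"dz":0.02,"roll":-50},{"fingers":-1,"dx":0.308,"dy":-0.175,"dz":0.024,"roll":-60},{"fingers":-1,"dx":0.36,"dy":-0.204,"dz":0.028,"roll":-70},{"fingers":-1,"dx":0.411,"dy":-0.233,"dz":0.03,"roll":-80}]'

```text
time: 1.1
tool_pos: [0.5596, -0.2253, 0.2006]
tcp_rot: [-1.905, -2.497, 0.0]
wrist_force: [0.9, -0.9, -0.1]
width: 0.998
grip_force: 0.0
```

Emit:
step_arm --commands '[{"fingers":-1,"roll":-10},{"fingers":-1,"roll":-20},{"fingers":-1,"roll":-30},{"fingers":-1,"roll":-40},{"fingers":-1,"roll":-50},{"fingers":-1,"roll":-60},{"fingers":-1,"roll":-70},{"fingers":-1,"roll":-74}]'

```text
invalid input
```

Emit:
step_arm --commands '[{"fingers":-1},{"fingers":-1}]'

```text
invalid input
```

```bash
cat > look.py <<'E'
from h import *
import sys
from scipy.spatial.transform import Rotation as R
s=read_state(); cal=calibration("wrist"); p,d=read_camera("wrist"); cv2.imwrite(f"pics/{sys.argv[1]}.png",p)
Rm=R.from_rotvec(s["tcp_rot"]).as_matrix(); print(s["time"],s["tool_pos"].round(4),Rm.round(3).tolist(),s["q"].round(3),s["wrist_force"].round(2))
px,w=redpts("wrist",p,d,cal)
k=(np.hypot(w[:,0]-.559,w[:,1]+.2265)<.035)&(w[:,2]>.088)
q=w[k]; print(k.sum(),np.percentile(q[:,2],[10,50,90]))
k&=abs(w[:,2]-np.median(q[:,2]))<.004
q=w[k][:,:2].astype(np.float32); (c,sz,a)=cv2.minAreaRect(q)
e=np.linalg.eigh(np.cov(q.T))[1][:,1]; print("centre",c,q.mean(0),"size",sz,a,"bar heading deg",np.degrees(np.arctan2(e[1],e[0])))
print("shift in tool axes",Rm.T@(np.array([*c,.099])-s["tool_pos"]))
E
python3 look.py w1
```

```text
1.1 [ 0.5596 -0.2253  0.2006] [[-0.264, 0.965, -0.001], [0.965, 0.264, 0.0], [0.001, -0.001, -1.0]] [-0.424  0.151  1.796 -0.     1.195 -0.691] [ 0.91 -0.91 -0.09]
746 [0.09215104 0.0983979  0.09942953]
centre (0.5605617761611938, -0.2284158319234848) [ 0.56049377 -0.22796583] size (0.014173049479722977, 0.03770141676068306) 87.02682495117188 bar heading deg 177.31032463837178
shift in tool axes [-0.00332652  0.00013865  0.10155813]
```

View pics/w1.png

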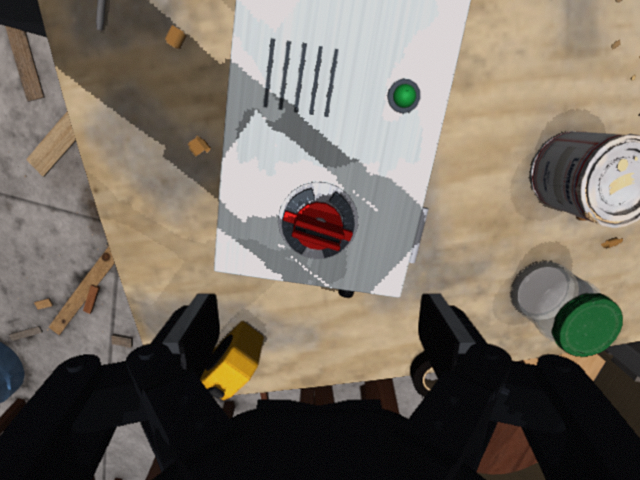

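The wrist view shows the stud at about (318,228), with the bar slightly tilted and the cover clear. The second move was refused, probably because the rows left out fields, so I'll give every field.

Emit:
step_arm --commands '[{"fingers":-1,"dx":0,"dy":0,"dz":0,"roll":-10},{"fingers":-1,"dx":0,"dy":0,"dz":0,"roll":-20},{"fingers":-1,"dx":0,"dy":0,"dz":0,"roll":-30},{"fingers":-1,"dx":0,"dy":0,"dz":0,"roll":-40},{"fingers":-1,"dx":0,"dy":0,"dz":0,"roll":-50},{"fingers":-1,"dx":0,"dy":0,"dz":0,"roll":-60},{"fingers":-1,"dx":0,"dy":0,"dz":0,"roll":-70},{"fingers":-1,"dx":0,"dy":0,"dz":0,"roll":-73}]'

```text
time: 2.15
tool_pos: [0.5586, -0.2272, 0.2007]
tcp_rot: [-0.053, -3.14, -0.001]
wrist_force: [-0.1, 0.4, 0.2]
width: 0.998
grip_force: 0.0
```

Emit:
step_arm --commands '[{"fingers":-1,"dx":0,"dy":0,"dz":0,"roll":0},{"fingers":-1,"dx":0,"dy":0,"dz":0,"roll":0}]'

```text
time: 2.4
tool_pos: [0.5589, -0.2272, 0.2009]
tcp_rot: [-0.058, -3.14, -0.0]
wrist_force: [0.4, -0.3, -0.3]
width: 0.997
grip_force: 0.0
```

```bash
python3 look.py w2
```

```text
2.4 [ 0.5589 -0.2272  0.2009] [[-0.999, 0.037, -0.001], [0.037, 0.999, 0.0], [0.001, 0.0, -1.0]] [-0.427  0.151  1.796  0.     1.195 -1.962] [ 0.35 -0.28 -0.34]
542 [0.09756495 0.09866178 0.09960163]
centre (0.5603880286216736, -0.22846391797065735) [ 0.55977005 -0.22849151] size (0.01333447266370058, 0.03691505268216133) 87.37732696533203 bar heading deg 177.0300951030422
shift in tool axes [-0.00159456 -0.00124118  0.10194112]
```

Emit:
step_arm --commands '[{"fingers":-1,"dx":-0.0015,"dy":-0.0012,"dz":0.03,"roll":1},{"fingers":-1,"dx":-0.0015,"dy":-0.0012,"dz":0.065,"roll":1},{"fingers":-0.5,"dx":-0.0015,"dy":-0.0012,"dz":0.095,"roll":1},{"fingers":0,"dx":-0.0015,"dy":-0.0012,"dz":0.112,"roll":1},{"fingers":0,"dx":-0.0015,"dy":-0.0012,"dz":0.12,"roll":1},{"fingers":0,"dx":-0.0015,"dy":-0.0012,"dz":0.12,"roll":1},{"fingers":0,"dx":-0.0015,"dy":-0.0012,"dz":0.12,"roll":1}]'

```text
time: 3.32
tool_pos: [0.5617, -0.2289, 0.0827]
tcp_rot: [0.083, 3.138, -0.001]
wrist_force: [0.8, -0.4, 1.2]
width: 0.501
grip_force: 0.0
```

Emit:
step_arm --commands '[{"fingers":0.5,"dx":0,"dy":0,"dz":0,"roll":0},{"fingers":1,"dx":0,"dy":0,"dz":0,"roll":0},{"fingers":1,"dx":0,"dy":0,"dz":0,"roll":0},{"fingers":1,"dx":0,"dy":0,"dz":0,"roll":0},{"fingers":1,"dx":0,"dy":0,"dz":0,"roll":0},{"fingers":1,"dx":0,"dy":0,"dz":0,"roll":0}]' --squeeze 30

```text
time: 4.08
tool_pos: [0.5612, -0.2287, 0.0818]
tcp_rot: [0.083, 3.139, -0.001]
wrist_force: [0.8, -0.8, 3.8]
width: 0.153
grip_force: 33.3
```

Gripped: the opening is 13 mm, matching the bar. Next is the clockwise turn.

Emit:
step_arm --commands '[{"fingers":1,"dx":0,"dy":0,"dz":0,"roll":8},{"fingers":1,"dx":0,"dy":0,"dz":0,"roll":16},{"fingers":1,"dx":0,"dy":0,"dz":0,"roll":24},{"fingers":1,"dx":0,"dy":0,"dz":0,"roll":32},{"fingers":1,"dx":0,"dy":0,"dz":0,"roll":40},{"fingers":1,"dx":0,"dy":0,"dz":0,"roll":40}]'

```text
time: 4.82
tool_pos: [0.5609, -0.2295, 0.0818]
tcp_rot: [1.149, 2.922, -0.002]
wrist_force: [-0.9, -4.9, 4.9]
width: 0.155
grip_force: 33.4
```

Emit:
step_arm --commands '[{"fingers":1,"dx":0,"dy":0,"dz":0,"roll":8},{"fingers":1,"dx":0,"dy":0,"dz":0,"roll":16},{"fingers":1,"dx":0,"dy":0,"dz":0,"roll":24},{"fingers":1,"dx":0,"dy":0,"dz":0,"roll":32},{"fingers":1,"dx":0,"dy":0,"dz":0,"roll":40},{"fingers":1,"dx":0,"dy":0,"dz":0,"roll":40}]'

```text
time: 5.58
tool_pos: [0.5601, -0.23, 0.0811]
tcp_rot: [2.079, 2.354, -0.003]
wrist_force: [-1.5, -7.6, 2.7]
width: 0.158
grip_force: 33.1
```

```bash
python3 -c "
from workcell import *
from scipy.spatial.transform import Rotation as R
import numpy as np
s=read_state();m=R.from_rotvec(s['tcp_rot']).as_matrix();print(s['tool_pos'],s['wrist_force'],s['torque'],s['q'],np.degrees(np.arctan2(m[1,0],m[0,0])))"
```

```text
[ 0.56007517 -0.22995047  0.08114313] [-1.48747328 -7.56621077  2.68516912] [-1.1546377   0.23129527 -0.04680103] [-0.42935274  0.26789153  1.89401334 -0.00287432  0.97943141 -0.55158123] 97.09503562545325
```

The bar is at heading 97.1° and the long side at 96.7°, so it is aligned. Now I press.

Emit:
step_arm --commands '[{"fingers":1,"dx":0,"dy":0,"dz":0.002,"roll":0},{"fingers":1,"dx":0,"dy":0,"dz":0.004,"roll":0},{"fingers":1,"dx":0,"dy":0,"dz":0.006,"roll":0},{"fingers":1,"dx":0,"dy":0,"dz":0.008,"roll":0},{"fingers":1,"dx":0,"dy":0,"dz":0.009,"roll":0},{"fingers":1,"dx":0,"dy":0,"dz":0.009,"roll":0}]'

```text
time: 6.32
tool_pos: [0.5602, -0.23, 0.0742]
tcp_rot: [2.078, 2.355, -0.004]
wrist_force: [-6.1, -4.9, 13.7]
width: 0.158
grip_force: 34.7
```

Emit:
step_arm --commands '[{"fingers":1,"dx":0,"dy":0,"dz":0.001,"roll":0},{"fingers":1,"dx":0,"dy":0,"dz":0.002,"roll":0},{"fingers":1,"dx":0,"dy":0,"dz":0.003,"roll":0},{"fingers":1,"dx":0,"dy":0,"dz":0.003,"roll":0}]'

```text
time: 6.82
tool_pos: [0.5603, -0.23, 0.074]
tcp_rot: [2.078, 2.355, -0.004]
wrist_force: [-12.0, -2.8, 28.8]
width: 0.154
grip_force: 36.6
```

It has bottomed: the force rose to 29 N with no further travel, after about 7.8 mm of sink. I'll relieve the press, open and rise.

Emit:
step_arm --commands '[{"fingers":1,"dx":0,"dy":0,"dz":-0.002,"roll":0},{"fingers":0.4,"dx":0,"dy":0,"dz":-0.002,"roll":0},{"fingers":0.0,"dx":0,"dy":0,"dz":-0.002,"roll":0},{"fingers":-0.3,"dx":0,"dy":0,"dz":-0.002,"roll":0},{"fingers":-0.3,"dx":0,"dy":0,"dz":-0.002,"roll":0},{"fingers":-0.3,"dx":0,"dy":0,"dz":-0.002,"roll":0}]'

```text
time: 7.58
tool_pos: [0.5605, -0.2282, 0.0709]
tcp_rot: [-2.082, -2.352, 0.0]
wrist_force: [-0.5, -0.8, 0.9]
width: 0.648
grip_force: 0.0
```

Emit:
step_arm --commands '[{"fingers":-0.3,"dx":0,"dy":0,"dz":-0.02,"roll":0},{"fingers":-0.3,"dx":0,"dy":0,"dz":-0.06,"roll":0},{"fingers":-0.3,"dx":0,"dy":0,"dz":-0.1,"roll":0},{"fingers":-0.3,"dx":0,"dy":0,"dz":-0.12,"roll":0},{"fingers":-0.3,"dx":0,"dy":0,"dz":-0.12,"roll":0},{"fingers":-0.3,"dx":0,"dy":0,"dz":-0.12,"roll":0}]'

```text
time: 8.32
tool_pos: [0.5596, -0.228, 0.1898]
tcp_rot: [-2.081, -2.351, 0.001]
wrist_force: [-0.4, -1.1, -0.3]
width: 0.651
grip_force: 0.0
```

```bash
sed -i 's/>.088)/>.084)/' look.py; python3 look.py w3
```

```text
8.325 [ 0.5596 -0.228   0.1898] [[-0.121, 0.993, -0.002], [0.993, 0.121, 0.001], [0.001, -0.002, -1.0]] [-0.428  0.162  1.804 -0.     1.177 -0.55 ] [-0.44 -1.09 -0.28]
606 [0.08963312 0.09065868 0.09154153]
centre (0.5605642795562744, -0.22826945781707764) [ 0.5606196  -0.22763301] size (0.01348591223359108, 0.03782240301370621) 7.314332485198975 bar heading deg 96.78480727133505
shift in tool axes [-0.00048217  0.0010872   0.09076401]
```

View pics/w3.png

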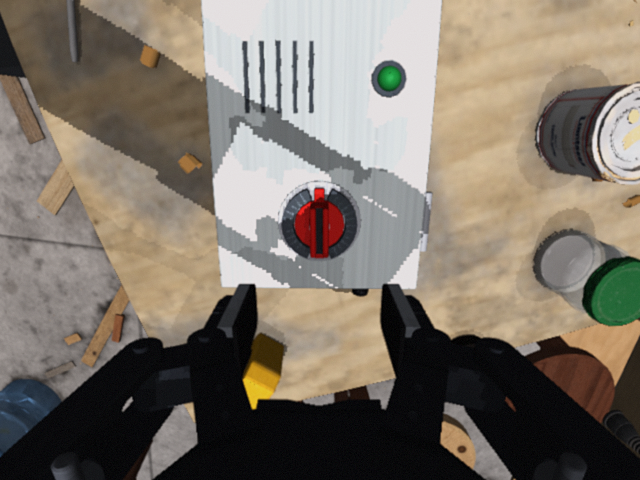

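The wrist view shows the bar at (319,222) along the cover's long side, with its ears in the gaps. The bar top measures 0.0907 m against 0.0987 m before, so it is a full 8 mm lower, and the gripper is clear.

```bash
python3 -c "from workcell import *; print(finish_job())"
```

```text
the job is handed in; nothing more can be done
None
```

I turned the undone stud clockwise to line up with the gaps and pressed it home: its bar top now measures 8 mm lower and lies along the cover's long side. I never touched the other stud, the gripper is clear, and the job was handed in at about 8.3 s, though no verdict came back.

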